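# Chuck up a bare wooden doll head for carving

### The arm

A 7-joint arm with a two-finger parallel gripper is mounted at the origin on the work surface. World frame = base frame: x ahead of the robot, y to its left, z up, the work surface at z = 0. Lengths are in m, angles in rad, forces in N, time in s.
With the tool pointing down it reaches from about 0.425 to 0.925 m from the base axis. Payload 6.8 kg.
Tool frame: the origin (TCP) lies at the very end of the fingers, on their centre line; the grasp point (between the pads) lies 19 mm behind it; z points along the fingers, y is the line along which they close (so a half turn about z gives the same grasp; the last joint's range is limited). The gripper opens to 85 mm and grips with 20 to 120 N. Pads are 22 mm wide; open, the fingers measure 114 mm over their backs; the gripper's body (76 mm by 85 mm) begins 54 mm behind the grasp point. The pads swing forward as they close: fully open they stand 13 mm farther back than shut.
Start: joints at [-1.299, 0.477, 0.022, 1.555, -0.011, 1.109, -0.083], TCP at [0.25, 0.627, 0.2] pointing down, gripper open.
Joint ranges: [-2.96, 2.96], [-0.34, 2.1], [-1.41, 1.46], [0.24, 2.44], [-1.37, 4.51], [0.17, 1.92], [-2.96, 2.96]. Speed limits (rad/s): [2.39, 2.39, 3.14, 3.14, 3.14, 3.14, 3.14].

### API

Orientations are given as a rotation vector (axis times angle).
In Python, from bench import r gives the robot as it stands. The module is installed in compiled form; this text tells all that it offers.
- The arm moves only by the tool servo_tool, never from a script. Its argument "commands" is a list of rows, each a list of 7 numbers: the turn, a rotation vector about the world's x, y, z in degrees, then the shift along the world's x, y, z in mm, then the closure, from 0 (fully open) to 1 (shut). A call has 1 to 5 rows; each row is the pose to reach, as a shift and turn from the pose commanded when the call began; what a row does not reach only later rows make up. A row lasts 1/12 s, in which the tool goes at most 41.7 mm and 7.16 degrees, less where a joint would pass 70% of its speed; a pose out of reach is approached as far as the arm can. A call with a gripper value outside its range is refused whole. The fingers move at their own pace and stop on an object; "force" is the grip in N (left out, the last holds). Time passes only in rows, so rows that repeat a pose let the fingers close. It gives the time, the measured TCP pose, the force, the opening and the grip force at its end, in the units of the state.
- r.get_obs(): the state, without advancing time (a new reading comes with each control period).
- r.grab_frame(name): name is "side" or "top"; returns (picture, depth): 420x560x3 uint8, blue, green, red; 420x560 float32, m along the optical axis (not along the pixel's ray), 0 where there is no reading.
- r.camera_info(name): a dict with "vertical_fov" (degrees; the focal length in pixels is half the picture's height over the tangent of half this angle, whatever the lens; pixels are square), "cx", "cy" (the principal point, pixels), "D" ([k1, k2, p1, p2, k3] as OpenCV has them; the pictures are not rectified), "cam_to_world" (4x4, takes a point from camera to world coordinates). Camera axes: x right, y up, looking along -z (the intrinsics and any distortion apply to the point x, -y, -z); pixel columns grow to the right and rows downward; lengths in m; the calibration is good to about 2 mm. A picture is of the moment at which its call begins. camera_info takes no time and is no camera call.
- r.hand_in(): hands the job in; it is judged then, once.
The state is a dict: "clock": time; "joints": joint angles; "qvel": joint speeds; "tau": joint torques, N m; "tcp_pos": TCP position; "orientation": TCP orientation; "contact_force": force on the tool from outside, world axes, zero at the start; "moment": the same for the moment, N m; "grip_width": finger opening in m; "gripper_force": force on a finger pad.
Only numpy, scipy, OpenCV 4.12 (cv2) and the standard library are available. Lean on these libraries where they do the work, as an engineer would, in place of code of your own. Each camera call takes 0.05 s, during which the arm holds its last target. There are 200 camera calls.

### The job

Swing the magnifier lamp aside until it is well clear of the carving chuck and of the whole circle that the chuck's red handle sweeps. Then lift the bare wooden doll head out of the wooden stand, set it upright with its stem down on the chuck's flat face in the middle of the open jaws, and turn the chuck's sleeve clockwise by its handle until all three jaws grip the stem firmly. Leave the two painted heads and the other things on the bench where they are, and let go of everything at the end.

Things in the scene. Friction and masses are not known exactly. Their poses are not given: they have to be found in the camera images.
- lamp_grip (a point): Magnifier lamp: an orange upright round grip, 22 mm in diameter and 45 mm tall, standing on the lamp's grey arm (free height 202 to 245 mm above the table), to be pinched from above or pushed. This point is on its axis, 225 mm above the table and 165 mm from the hinge axis.
- lamp_hinge (a point): On the vertical hinge axis of the lamp arm, above its steel post (22 mm diameter, on a grey round foot 140 mm across), 225 mm above the table; the post, with the arm's hub on it, is 210 mm tall. It does not move.
- lamp_lens (a point): Centre of the lamp's round head: a clear lens in a white rim, 130 mm across, 20 mm thick, 182 to 202 mm above the table, 260 mm from the hinge axis in the same direction as the grip. The grey arm is 22 mm wide, 188 to 202 mm above the table.
- lamp_arm (a joint): Lamp arm angle, rad, range -0.02 to 1.25; it grows as the arm swings clockwise seen from above, away from the chuck towards the robot's left. The lamp starts over the chuck at 0 to 0.2. The hinge is stiff (about 0.3 N m, 2 N at the grip) and stays where it is left.
- chuck: Carving chuck, fixed to the bench, jaws up: a square dark base plate 130 x 130 x 12 mm, a steel body, the knurled sleeve (92 mm across, 17 to 41 mm above the table), a round flat face 80 mm across at 50 mm, and three jaws on it. Origin: underside, on the chuck's axis; z up.
- chuck_face (a point): Centre of the chuck's flat face, between the three jaws, 50 mm above the table, where the stem must stand. The chuck's vertical axis, about which the sleeve turns, passes through it.
- sleeve_grip (a point): Red upright round handle on the end of a bar from the chuck's sleeve: 20 mm in diameter, 27 to 92 mm above the table, 95 mm from the chuck's axis. This point is on the handle's axis, 78 mm above the table. It travels with the sleeve, and may turn between the fingers. The bar (10 mm thick) lies at 29 mm height.
- sleeve (a joint): Sleeve angle, rad, 0 to 2.35; grows clockwise seen from above, closing the jaws. Starts at 0 to 0.4. The jaws meet the 18 mm stem at about 1.67; it can then be forced on to about 1.9 to 2.1 against rising resistance (8 to 12 N at the handle is firm) and, let go, springs back to about 1.85 and stays tight. Before that it takes 3 to 7 N at the handle (more if fast) and stays where left.
- jaw_a: One of three equal jaws (26 mm long radially, 10 mm wide), 50 to 75 mm above the table, 120 degrees apart; all move together inwards by 3.3 mm per rad of the sleeve. Inner faces stand 14.5 mm from the axis at sleeve 0, and reach the stem, 9 mm from it, at 1.67. Origin: at table height, on the chuck's axis when the sleeve is at 0; it moves with the jaw.
- jaw_b: The second jaw, as jaw_a.
- jaw_c: The third jaw, as jaw_a.
- bare_head: The doll head to be carved: bare light wood, no hair, 70 g. A round stem 18 mm in diameter and 45 mm long with a flat foot, carrying a round head 35 mm across (widest and upright-sided from 55 to 78 mm above the foot; narrowing above), 93 mm tall in all. A small nose and ears are only for looks. Origin: centre of the foot; z up along the stem.
- stand: Wooden drying stand, a fixed block 250 (x) x 90 (y) x 30 (z) mm with three blind holes, 21 mm across and 15 mm deep, in a row along its x axis, 65 mm apart (the middle one at its centre). The three heads stand in them in any order, their feet 15 mm above the table. Origin: centre of its underside.
- black_hair_head: A finished head of the same shape, white with black hair, in the stand: leave it.
- red_hair_head: A finished head of the same shape, white with red hair and a 16 mm ball bun on top (top 104 mm above its foot), in the stand: leave it.
- bottle: White bottle with a green cap, 48 mm across and 150 mm tall, standing between stand and chuck: leave it. Origin: centre of its underside.
- jar: Small amber jar with a blue lid, 48 mm across, 50 mm tall, close to the chuck: leave it. Origin: centre of its underside.
- chisel: Screwdriver-like gouge with a dark wooden handle, 200 mm long, lying on the bench beyond the chuck: leave it.
- sanding_block: Cork and red sanding block, 70 x 40 x 25 mm, lying on the bench: leave it.
- knife: Orange craft knife, about 165 mm long and 14 mm high, lying on the bench between stand and chuck: leave it.
Mind the look-alikes: they are no part of the job. Leave any yellow look-alike of the chuck alone.

How it is judged:
By the outcome, as a careful person would: the job done as asked, in the order asked, and still so for the second after the job is handed in, with the robot touching nothing.
It also fails if it takes over 69 s, if anything falls off the work surface, if the arm or the gripper's body presses on something with over 40 N, if the wrist force passes 120 N, or if a joint passes its speed limit or range.

## Working session

There is one attempt and no reset: what is moved stays moved. The work goes in short steps, Python scripts to look and compute and a tool call to move; the robot and the scene stay as the last step left them, time stands still between calls to the robot, and variables do not carry over. Pictures are saved under pics/ and viewed, at most 10 in all, crops included, and the job is handed in when it is done.

Besides the shell and the picture viewer there is one more tool, called after "Call:" as name(argument=value, ...) on one line, values as JSON. servo_tool: Moves the arm, as the interface text tells. Its arguments: {"type":"object","properties":{"commands":{"type":"array"},"force":{"type":"number"}},"required":["commands"]}

```bash
mkdir -p pics; cat > h.py <<'E'
from bench import r
import numpy as np, cv2
def K(n):
    c=r.camera_info(n); f=210/np.tan(np.radians(c["vertical_fov"])/2)
    return np.array([[f,0,c["cx"]],[0,f,c["cy"]],[0,0,1.]]),np.array(c["D"],float),np.array(c["cam_to_world"])
def cloud(n,d):
    k,D,T=K(n); v,u=np.mgrid[0:420,0:560]
    p=cv2.undistortPoints(np.stack([u,v],-1).reshape(-1,1,2).astype(np.float64),k,D).reshape(420,560,2)
    P=np.stack([p[...,0]*d,-p[...,1]*d,-d],-1)
    W=P@T[:3,:3].T+T[:3,3]; W[d<=0]=np.nan
    return W
def proj(n,X):
    k,D,T=K(n); c=(np.atleast_2d(X)-T[:3,3])@T[:3,:3]*[1,-1,-1]
    return cv2.projectPoints(c.astype(float),np.zeros(3),np.zeros(3),k,D)[0].reshape(-1,2)
E
python3 - <<'E'
from h import *
for n in("top","side"):
    im,d=r.grab_frame(n); cv2.imwrite(f"pics/{n}0.png",im); np.savez(f"{n}0.npz",im=im,d=d); print(K(n)[2].round(3).tolist(),K(n)[1])
o=r.get_obs(); print(o["clock"],o["tcp_pos"],o["orientation"],o["grip_width"])
E
```

```text
[[0.01, 0.995, -0.104, 0.39], [-1.0, 0.013, 0.022, 0.012], [0.023, 0.103, 0.994, 1.136], [0.0, 0.0, 0.0, 1.0]] [-0.01625252  0.          0.          0.          0.        ]
[[0.844, 0.369, -0.388, 0.039], [-0.535, 0.559, -0.633, -0.734], [-0.016, 0.742, 0.67, 0.947], [0.0, 0.0, 0.0, 1.0]] [-0.04429199  0.          0.          0.          0.        ]
0.1 [0.25005745 0.62635194 0.19944003] [-5.92967366e-01 -3.08493967e+00  2.51986098e-03] 0.08530770779627576
```

View pics/top0.png

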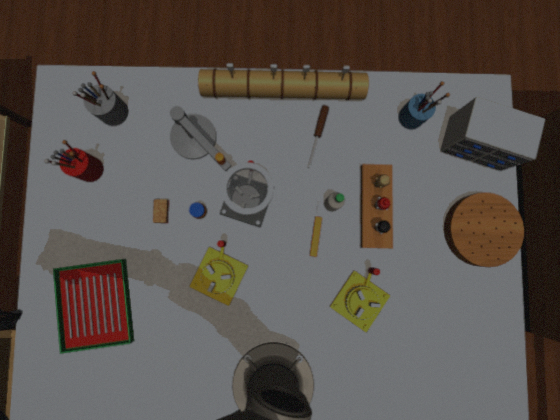

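View pics/side0.png

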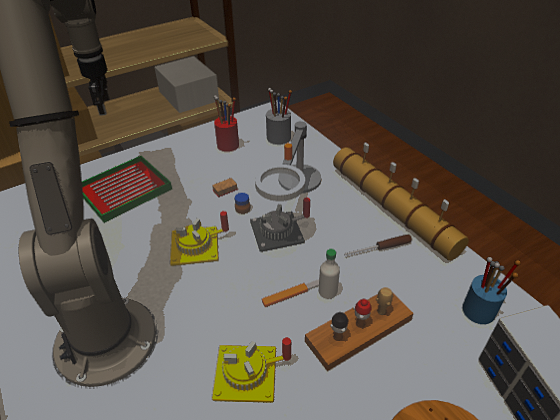

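The top view shows the lamp hinge at about (178,113), its orange grip at (221,158) and its lens at (248,188) over the grey chuck. The red handle is at (250,162). The stand is at (377,205), with heads at (382,180) bare, (383,203) red and (383,226) black. The two yellow chucks, at (219,275) and (361,300), are look-alikes.

Next I'll measure these and make one enlarged crop to confirm.

```bash
python3 - <<'E'
from h import *
S={n:np.load(f"{n}0.npz") for n in("top","side")}
C={n:cloud(n,S[n]["d"]) for n in S}
for n in S: np.save(n+"c.npy",C[n])
H={n:cv2.cvtColor(S[n]["im"],cv2.COLOR_BGR2HSV) for n in S}
def rep(name,n,m):
    P=C[n][m&~np.isnan(C[n][...,0])]
    if len(P): print(name,n,len(P),"med",np.median(P,0).round(4),"lo",np.percentile(P,3,axis=0).round(4),"hi",np.percentile(P,97,axis=0).round(4))
for n,b in(("top",dict(grip=(205,145,235,170),hand=(240,155,262,170),stand=(355,160,397,250),bottle=(325,188,350,212),jar=(185,200,210,222))),
           ("side",dict(grip=(278,138,300,165),hand=(298,192,315,220),stand=(300,280,415,368),bottle=(315,245,345,300),jar=(230,190,252,215)))):
    h=H[n]; x=C[n]
    for k,(u0,v0,u1,v1) in b.items():
        m=np.zeros((420,560),bool); m[v0:v1,u0:u1]=1
        z=x[...,2]
        if k=="grip": m&=(z>.2)&(z<.27)&(h[...,1]>120)
        if k=="hand": m&=((h[...,0]<8)|(h[...,0]>170))&(h[...,1]>100)&(z>.025)&(z<.11)
        if k=="stand":
            rep("standtop",n,m&(abs(z-.03)<.006))
            rep("heads",n,m&(z>.06)&(z<.13)); 
        if k=="bottle": m&=z>.02
        if k=="jar": m&=z>.02
        if k!="stand": rep(k,n,m)
# lamp & chuck in top region
x=C["top"]; z=x[...,2]; m=np.zeros((420,560),bool); m[95:235,160:280]=1
rep("lens",'top',m&(z>.175)&(z<.21)&(np.mgrid[0:420,0:560][0]>165))
rep("hub",'top',m&(z>.203)&(np.mgrid[0:420,0:560][1]<190))
base=m&(abs(z-.012)<.005); rep("base",'top',base)
t=S["top"]["im"]
a=cv2.resize(t[95:255,160:290],None,fx=3,fy=3,interpolation=2); b=cv2.resize(t[155:255,345:410],None,fx=4.8,fy=4.8,interpolation=2)
s=cv2.resize(S["side"]["im"][110:265,225:325],None,fx=3,fy=3.1,interpolation=2)[:480]
b=b[:480]; b=np.clip(b*1.0,0,255).astype(np.uint8)
cv2.imwrite("pics/crop1.png",cv2.resize(np.clip(np.hstack([a,b]).astype(float)*1.5,0,255).astype(np.uint8),None,fx=1,fy=1))
print(a.shape,b.shape)
# heads clusters
m=np.zeros((420,560),bool); m[160:250,365:400]=1
for lo,hi in((165,192),(193,215),(216,240)):
    mm=m.copy(); mm[:lo]=0; mm[hi:]=0; rep(f"head{lo}","top",mm&(z>.07)&(z<.13))
E
```

```text
grip top 80 med [0.6014 0.1365 0.2431] lo [0.5954 0.1278 0.2088] hi [0.6121 0.1469 0.2466]
hand top 5 med [0.6293 0.0687 0.0944] lo [0.6268 0.0659 0.0916] hi [0.6299 0.0741 0.0955]
standtop top 2068 med [ 0.5062 -0.2924  0.0299] lo [ 0.3994 -0.3446  0.0258] hi [ 0.636  -0.2578  0.0336]
heads top 477 med [ 0.5146 -0.2955  0.1023] lo [ 0.4381 -0.3141  0.0751] hi [ 0.5915 -0.2836  0.1163]
bottle top 295 med [ 0.5182 -0.161   0.1009] lo [ 0.5009 -0.1841  0.0315] hi [ 0.5416 -0.1452  0.1513]
jar top 213 med [0.4965 0.2224 0.0491] lo [0.4763 0.2045 0.0221] hi [0.5147 0.2433 0.053 ]
grip side 110 med [0.6022 0.1286 0.2306] lo [0.5951 0.1243 0.205 ] hi [0.6123 0.1413 0.2464]
hand side 110 med [0.6216 0.0627 0.069 ] lo [0.615  0.0582 0.035 ] hi [0.6296 0.0739 0.092 ]
standtop side 2871 med [ 0.4997 -0.3163  0.0299] lo [ 0.3963 -0.3481  0.026 ] hi [ 0.634  -0.2588  0.0333]
heads side 901 med [ 0.5102 -0.3091  0.0973] lo [ 0.4368 -0.3214  0.0665] hi [ 0.5891 -0.1892  0.1145]
bottle side 701 med [ 0.5154 -0.181   0.09  ] lo [ 0.5016 -0.1942  0.0246] hi [ 0.538  -0.1609  0.1496]
jar side 206 med [0.4931 0.2145 0.046 ] lo [0.4762 0.2023 0.0211] hi [0.515  0.2413 0.0523]
lens top 2074 med [0.5363 0.0726 0.1952] lo [0.4791 0.0168 0.1907] hi [0.589  0.1281 0.2041]
hub top 177 med [0.7214 0.2483 0.209 ] lo [0.6941 0.2256 0.2032] hi [0.7383 0.2658 0.2121]
base top 1148 med [0.6712 0.2057 0.0129] lo [0.4638 0.0388 0.008 ] hi [0.7863 0.317  0.0167]
(480, 390, 3) (480, 312, 3)
head165 top 154 med [ 0.5792 -0.2961  0.1006] lo [ 0.5656 -0.3163  0.0752] hi [ 0.5954 -0.2848  0.108 ]
head193 top 163 med [ 0.5149 -0.2952  0.103 ] lo [ 0.5004 -0.3142  0.0763] hi [ 0.532  -0.2841  0.119 ]
head216 top 157 med [ 0.4512 -0.2952  0.1033] lo [ 0.4353 -0.3126  0.0791] hi [ 0.4672 -0.2827  0.1105]
```

View pics/crop1.png

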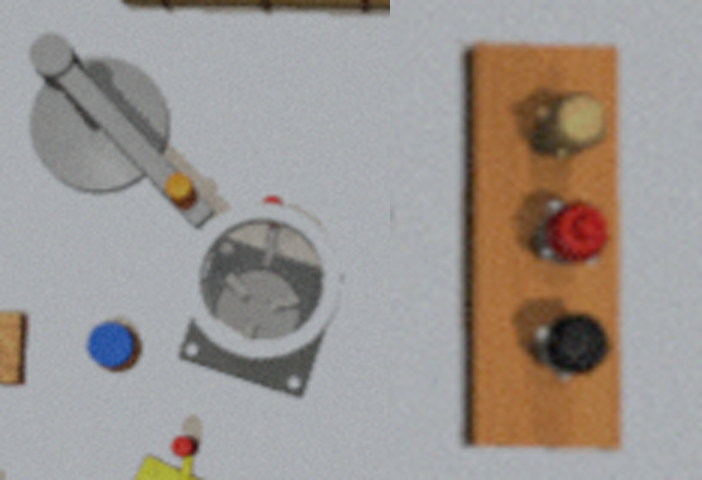

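The crop confirms three things. The bare wooden head is the one at crop (575,120), which is top pixel (382,180). The grey chuck lies under the lens at crop (265,285). The orange grip is at crop (180,190). I'll move above the lamp grip, turning the fingers tangential to the arm.

Call:
servo_tool(commands=[[0,0,4,22,-31,8,0],[0,0,8,44,-62,16,0],[0,0,12,66,-93,24,0],[0,0,16,88,-124,32,0],[0,0,20,110,-155,40,0]], force=60)

```text
clock: 0.52
tcp_pos: [0.3609, 0.47, 0.2402]
orientation: [-0.043, -3.141, 0.001]
contact_force: [0.7, 1.4, -0.0]
grip_width: 0.0855
gripper_force: 0.0
```

Call:
servo_tool(commands=[[0,0,4,22,-31,8,0],[0,0,8,44,-62,16,0],[0,0,12,66,-93,24,0],[0,0,16,88,-124,32,0],[0,0,20,110,-155,40,0]])

```text
clock: 0.93
tcp_pos: [0.4708, 0.315, 0.2804]
orientation: [0.503, -3.101, 0.0]
contact_force: [0.9, -0.6, 0.7]
grip_width: 0.0854
gripper_force: 0.0
```

Call:
servo_tool(commands=[[0,0,4,22,-31,2,0],[0,0,8,44,-62,4,0],[0,0,12,66,-93,6,0],[0,0,16,88,-124,8,0],[0,0,20,110,-155,10,0]])

```text
clock: 1.35
tcp_pos: [0.5808, 0.1602, 0.2901]
orientation: [1.034, -2.966, -0.0]
contact_force: [1.3, 0.3, -0.1]
grip_width: 0.0853
gripper_force: 0.0
```

Call:
servo_tool(commands=[[0,0,5,22,-25,0,0],[0,0,5,22,-25,-25,0],[0,0,5,22,-25,-50,0],[0,0,5,22,-25,-70,0],[0,0,5,22,-25,-77,0]])

```text
clock: 1.77
tcp_pos: [0.6001, 0.1361, 0.2095]
orientation: [1.155, -2.915, -0.001]
contact_force: [-0.8, 0.5, -0.8]
grip_width: 0.0855
gripper_force: 0.0
```

Call:
servo_tool(commands=[[0,0,0,0,0,0,1],[0,0,0,0,0,0,1],[0,0,0,0,0,0,1],[0,0,0,0,0,0,1],[0,0,0,0,0,0,1]])

```text
clock: 2.18
tcp_pos: [0.6029, 0.1372, 0.2146]
orientation: [-1.157, 2.918, -0.0]
contact_force: [-0.2, -0.5, 0.4]
grip_width: 0.0255
gripper_force: 0.0
```

Call:
servo_tool(commands=[[0,0,0,0,0,0,1],[0,0,0,0,0,0,1],[0,0,0,0,0,0,1]])

```text
clock: 2.43
tcp_pos: [0.6027, 0.1371, 0.2142]
orientation: [-1.157, 2.919, 0.0]
contact_force: [-1.4, -0.4, 3.4]
grip_width: -0.0002
gripper_force: 2.2
```

```bash
python3 - <<'E'
from h import *
im={}
for n in("top","side"):
    i,d=r.grab_frame(n); im[n]=i; np.savez(n+"1.npz",im=i,d=d)
    print(n,proj(n,[r.get_obs()["tcp_pos"],[.6014,.1365,.243],[.72,.2475,.21]]).round(1).tolist())
a=cv2.resize(im["side"][60:230,210:340],None,fx=3,fy=3); b=cv2.resize(im["top"][80:250,150:280],None,fx=3,fy=3)
cv2.imwrite("pics/p1.png",np.clip(np.hstack([a,b])*1.4,0,255).astype(np.uint8))
E
```

```text
top [[220.6, 160.2], [219.3, 158.0], [178.1, 114.1]]
side [[286.6, 154.5], [286.2, 145.9], [299.3, 125.1]]
```

View pics/p1.png

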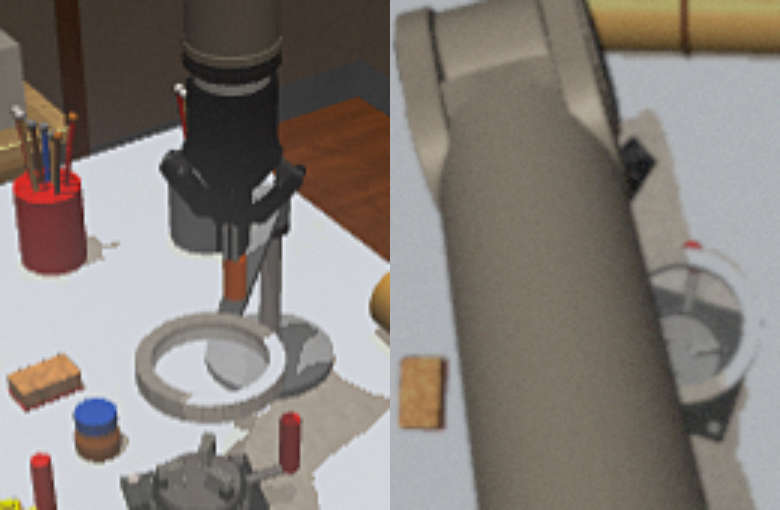

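The side crop shows the closed fingertips ending just above or behind the visible orange grip, around crop (235,250). I'll check with depth where the fingers and the grip really are.

```bash
python3 - <<'E'
from h import *
o=r.get_obs();print(o["tcp_pos"],o["contact_force"],o["grip_width"])
z=np.load("side1.npz");C=cloud("side",z["d"]);H=cv2.cvtColor(z["im"],cv2.COLOR_BGR2HSV)
for v in range(125,166,3):
    print(v,[(u,*(C[v,u]*1000).round(0).astype(int),H[v,u,1]) for u in(284,287,290) if not np.isnan(C[v,u,0])])
# same before the move
z=np.load("side0.npz");C=cloud("side",z["d"]);H=cv2.cvtColor(z["im"],cv2.COLOR_BGR2HSV)
m=np.zeros((420,560),bool);m[135:170,275:305]=1
m&=(H[...,0]<20)&(H[...,1]>120)&(C[...,2]>.2);v,u=np.nonzero(m);print("grip0",u.min(),u.max(),v.min(),v.max())
for V in range(v.min(),v.max()+1,4): print(V,(C[V][m[V]]*1000).round(0)[::3].tolist())
E
```

```text
[0.60270392 0.13714341 0.21415084] [-1.04964015  0.75611486  5.70066898] 5.916101443512508e-05
125 [(284, np.int64(589), np.int64(127), np.int64(317), np.uint8(8)), (287, np.int64(610), np.int64(146), np.int64(300), np.uint8(7)), (290, np.int64(600), np.int64(116), np.int64(319), np.uint8(15))]
128 [(284, np.int64(592), np.int64(132), np.int64(305), np.uint8(8)), (287, np.int64(609), np.int64(144), np.int64(293), np.uint8(14)), (290, np.int64(598), np.int64(114), np.int64(312), np.uint8(8))]
131 [(284, np.int64(589), np.int64(127), np.int64(299), np.uint8(7)), (287, np.int64(596), np.int64(124), np.int64(298), np.uint8(7)), (290, np.int64(602), np.int64(119), np.int64(298), np.uint8(15))]
134 [(284, np.int64(589), np.int64(128), np.int64(289), np.uint8(0)), (287, np.int64(599), np.int64(128), np.int64(286), np.uint8(6)), (290, np.int64(601), np.int64(117), np.int64(291), np.uint8(7))]
137 [(284, np.int64(593), np.int64(133), np.int64(276), np.uint8(12)), (287, np.int64(598), np.int64(128), np.int64(277), np.uint8(9)), (290, np.int64(607), np.int64(126), np.int64(275), np.uint8(0))]
1
[... 1445 characters left out ...]
90), np.int64(131), np.int64(201), np.uint8(8)), (287, np.int64(597), np.int64(126), np.int64(202), np.uint8(14)), (290, np.int64(604), np.int64(122), np.int64(201), np.uint8(11))]
164 [(284, np.int64(584), np.int64(121), np.int64(200), np.uint8(21)), (287, np.int64(590), np.int64(115), np.int64(201), np.uint8(13)), (290, np.int64(599), np.int64(114), np.int64(198), np.uint8(6))]
grip0 284 291 144 159
144 [[603.0, 146.0, 243.0], [610.0, 141.0, 243.0], [651.0, 188.0, 202.0]]
148 [[596.0, 135.0, 239.0], [602.0, 129.0, 240.0], [611.0, 128.0, 237.0]]
152 [[596.0, 135.0, 226.0], [602.0, 129.0, 227.0], [610.0, 126.0, 226.0]]
156 [[597.0, 137.0, 211.0], [601.0, 127.0, 216.0], [610.0, 127.0, 212.0]]
```

```bash
python3 - <<'E'
from h import *
print(proj("side",[[.2501,.6264,.1994],[.2501,.6264,.2724],[.2501,.6264,.23]]).round(1).tolist())
z=np.load("side0.npz");C=cloud("side",z["d"]);
for v in range(70,125,4):
    print(v,[(u,*(C[v,u]*1000).round(0).astype(int).tolist()) for u in range(88,112,4) if not np.isnan(C[v,u,0]) and C[v,u,2]>.1])
z=np.load("side1.npz");C=cloud("side",z["d"]);m=np.zeros((420,560),bool);m[60:165,255:320]=1
P=C[m&(C[...,2]>.215)&(C[...,2]<.4)]
for lo in range(215,400,12):
    q=P[(P[:,2]*1000>=lo)&(P[:,2]*1000<lo+12)]; a=(q[:,:2]-[.6027,.1371])@np.array([[-.686,-.728],[.728,-.686]])
    if len(q): print(lo,len(q),"y",(np.percentile(a[:,0],[3,97])*1000).round(),"x",(np.percentile(a[:,1],[3,97])*1000).round())
E
```

```text
[[107.3, 119.6], [101.2, 98.8], [104.8, 111.0]]
70 [(88, 233, 595, 383), (92, 242, 589, 382), (96, 254, 595, 377), (100, 264, 588, 377), (104, 276, 596, 370)]
74 [(88, 229, 595, 371), (92, 240, 593, 369), (96, 250, 588, 368), (100, 261, 588, 365), (104, 288, 684, 320)]
78 [(92, 237, 595, 357), (96, 247, 589, 356), (100, 263, 621, 339), (104, 276, 630, 332)]
82 [(92, 233, 590, 347), (96, 243, 587, 346), (100, 256, 600, 337), (104, 273, 636, 317)]
86 [(92, 226, 563, 349), (96, 237, 564, 345), (100, 253, 598, 326), (104, 273, 652, 297)]
90 [(92, 223, 563, 337), (96, 233, 561, 335), (100, 249, 598, 314), (104, 271, 660, 281)]
94 [(92, 219, 560, 327), (96, 229, 555, 326), (100, 241, 566, 317), (104, 256, 589, 303), (108, 280, 665, 262)]
98 [(92, 216, 564, 313), (96, 231, 591, 297), (100, 236, 554, 312), (104, 265, 665, 253), (108, 276, 662, 251)]
102 [(96, 224, 563, 299), (100, 233, 556, 299)]
106 [(100, 234, 582, 273), (104, 244, 574, 274)]
110 [(100, 229, 572, 266), (104, 241, 578, 260)]
114 [(100, 227, 583, 248), (104, 238, 578, 247)]
118 []
122 []
215 28 y [-13.   6.] x [ 1. 11.]
227 30 y [-13.   7.] x [ 0. 10.]
239 23 y [-12.   5.] x [-1. 12.]
251 42 y [-15.  10.] x [-0. 13.]
263 41 y [-15.  11.] x [-1. 13.]
275 38 y [-16.  10.] x [ 5. 13.]
287 101 y [-31.  28.] x [-8. 15.]
299 128 y [-39.  36.] x [-11.  17.]
311 130 y [-52.  46.] x [-7. 19.]
323 166 y [-60.  54.] x [ 3. 20.]
335 199 y [-62.  55.] x [-10.  21.]
347 164 y [-43.  35.] x [-4. 19.]
359 51 y [-41.  35.] x [-5. 14.]
371 92 y [-39.  30.] x [ 4. 38.]
383 141 y [-39.  28.] x [ 6. 40.]
395 56 y [-39.  29.] x [-1. 38.]
```

Depth settles it. At the start pose the open tips appear about 30 mm above the reported TCP, and the closed fingers are now resting on top of the grip. The real fingertips are therefore about 31–32 mm higher than reported. From here on I'll command z 32 mm lower, starting by opening, going down 35 mm and closing.

Call:
servo_tool(commands=[[0,0,0,0,0,5,0],[0,0,0,0,0,5,0],[0,0,0,0,0,5,0],[0,0,0,0,0,5,0],[0,0,0,0,0,5,0]])

```text
clock: 2.95
tcp_pos: [0.602, 0.1369, 0.2179]
orientation: [1.157, -2.92, -0.0]
contact_force: [-0.4, -0.4, 0.6]
grip_width: 0.0603
gripper_force: 0.0
```

Call:
servo_tool(commands=[[0,0,0,0,0,0,0],[0,0,0,0,0,0,0],[0,0,0,0,0,-15,0],[0,0,0,0,0,-30,0],[0,0,0,0,0,-39,0]])

```text
clock: 3.37
tcp_pos: [0.6015, 0.1368, 0.1779]
orientation: [1.157, -2.919, -0.0]
contact_force: [-0.4, 0.3, -0.8]
grip_width: 0.0853
gripper_force: 0.0
```

Call:
servo_tool(commands=[[0,0,0,0,0,0,1],[0,0,0,0,0,0,1],[0,0,0,0,0,0,1],[0,0,0,0,0,0,1],[0,0,0,0,0,0,1]])

```text
clock: 3.78
tcp_pos: [0.6028, 0.137, 0.1802]
orientation: [-1.157, 2.919, -0.0]
contact_force: [-0.1, -0.2, 0.6]
grip_width: 0.0257
gripper_force: 0.0
```

Call:
servo_tool(commands=[[0,0,0,0,0,0,1],[0,0,0,0,0,0,1],[0,0,0,0,0,0,1]])

```text
clock: 4.03
tcp_pos: [0.6029, 0.1369, 0.1804]
orientation: [-1.156, 2.919, -0.0]
contact_force: [-0.1, -0.9, 6.2]
grip_width: 0.0205
gripper_force: 58.6
```

Call:
servo_tool(commands=[[0,0,-5,-9.4,10.9,0,1],[0,0,-10,-17.9,22.6,0,1],[0,0,-15,-25.2,34.9,0,1],[0,0,-20,-31.5,47.9,0,1],[0,0,-25,-36.7,61.3,0,1]], force=30)

```text
clock: 4.45
tcp_pos: [0.5657, 0.1984, 0.1804]
orientation: [-0.491, 3.102, -0.0]
contact_force: [0.5, -0.3, 5.2]
grip_width: 0.0206
gripper_force: 59.0
```

Call:
servo_tool(commands=[[0,0,-5,-3.9,13.9,0,1],[0,0,-10,-6.6,28,0,1],[0,0,-15,-8.1,42.3,0,1],[0,0,-20,-8.3,56.7,0,1],[0,0,-25,-7.3,71.1,0,1]])

```text
clock: 4.87
tcp_pos: [0.5577, 0.2704, 0.1804]
orientation: [-0.19, -3.136, -0.001]
contact_force: [-1.9, -0.3, 6.8]
grip_width: 0.0205
gripper_force: 59.2
```

Call:
servo_tool(commands=[[0,0,-5,2.3,14.2,0,1],[0,0,-10,5.8,28.1,0,1],[0,0,-10,5.8,28.1,0,1]])

```text
clock: 5.12
tcp_pos: [0.5644, 0.3021, 0.1804]
orientation: [0.458, 3.106, 0.005]
contact_force: [-3.5, 1.3, 8.3]
grip_width: 0.0209
gripper_force: 59.4
```

Call:
servo_tool(commands=[[0,0,0,0,0,0,0],[0,0,0,0,0,0,0],[0,0,0,0,0,10,0],[0,0,0,0,0,45,0],[0,0,0,0,0,85,0]])

```text
clock: 5.53
tcp_pos: [0.5623, 0.2957, 0.2631]
orientation: [-0.458, -3.103, 0.007]
contact_force: [1.0, 0.4, 0.2]
grip_width: 0.0792
gripper_force: 0.0
```

Call:
servo_tool(commands=[[0,0,1,1,-37,0,0],[0,0,2,2,-74,0,0],[0,0,3,3,-111,0,0],[0,0,4,4,-148,0,0],[0,0,5,5,-185,0,0]])

```text
clock: 5.95
tcp_pos: [0.5687, 0.1099, 0.2651]
orientation: [0.321, 3.125, 0.001]
contact_force: [1.0, -0.4, 0.2]
grip_width: 0.0855
gripper_force: 0.0
```

Call:
servo_tool(commands=[[0,0,1,1,-37,0,0],[0,0,2,2,-74,0,0],[0,0,3,3,-111,0,0],[0,0,4,4,-148,0,0],[0,0,5,5,-185,0,0]])

```text
clock: 6.37
tcp_pos: [0.5734, -0.0751, 0.2651]
orientation: [0.185, 3.136, 0.001]
contact_force: [1.3, 0.1, 0.6]
grip_width: 0.0851
gripper_force: 0.0
```

Call:
servo_tool(commands=[[0,0,1,1,-37,0,0],[0,0,2,2,-74,0,0],[0,0,3,3,-111,0,0],[0,0,5,4,-148,0,0],[0,0,7,5,-180,0,0]])

```text
clock: 6.78
tcp_pos: [0.5779, -0.256, 0.2651]
orientation: [-0.006, 3.141, -0.001]
contact_force: [-0.1, -0.1, 0.0]
grip_width: 0.0853
gripper_force: 0.0
```

```bash
cat > fit.py <<'E'
from h import *
from scipy.optimize import least_squares
def circ(P,R=None):
    if R: f=lambda p:np.hypot(P[:,0]-p[0],P[:,1]-p[1])-R
    else: f=lambda p:np.hypot(P[:,0]-p[0],P[:,1]-p[1])-p[2]
    p0=[*P[:,:2].mean(0)]+([] if R else [.03])
    return least_squares(f,p0,loss="soft_l1",f_scale=.001).x.round(4)
E
python3 - <<'E'
from fit import *
o=r.get_obs();print(o["tcp_pos"],o["joints"].round(2) if hasattr(o["joints"],"round") else o["joints"])
im={};C={}
for n in("top","side"):
    im[n],d=r.grab_frame(n); C[n]=cloud(n,d); np.savez(n+"2.npz",im=im[n],d=d)
T=C["top"];z=T[...,2]
b=cv2.resize(im["top"][90:260,150:290],None,fx=3,fy=3); a=cv2.resize(im["side"][120:265,205:335],None,fx=3,fy=3)
a=np.vstack([a,np.zeros((75,390,3),np.uint8)])
cv2.imwrite("pics/p2.png",np.clip(np.hstack([b,a[:510]])*1.4,0,255).astype(np.uint8)[:, :800])
for n in C:
    z=C[n][...,2];x=C[n][...,0];y=C[n][...,1]
    near=np.hypot(x-.535,y-.04)<.06
    m=near&(abs(z-.05)<.004); P=C[n][m]; print(n,"face n",len(P),P.mean(0).round(4) if len(P) else 0)
    hull=cv2.convexHull((P[:,:2]*1e4).astype(np.int32)).reshape(-1,2)/1e4
    print(" face hull minEnclosing",[np.round(v,1) for v in cv2.minEnclosingCircle((P[:,:2]*1000).astype(np.float32))],circ(hull,.04))
    j=C[n][near&(abs(z-.0755)<.004)]; print(" jaws top",len(j),j.mean(0).round(4))
    h=cv2.cvtColor(im[n],cv2.COLOR_BGR2HSV)
    red=((h[...,0]<8)|(h[...,0]>170))&(h[...,1]>110)
    m=red&(np.hypot(x-.535,y-.04)<.13)&(z>.025)&(z<.1); P=C[n][m]; print(" handle",len(P),P.mean(0).round(4),circ(P,.01))
E
```

```text
[ 0.57789991 -0.25600934  0.26505704] [-0.02  0.38  0.46  1.61 -0.17  1.2   2.05]
top face n 286 [0.5316 0.0746 0.0497]
 face hull minEnclosing [array([531.2,  76.5]), np.float64(38.3)] [0.5308 0.0872]
 jaws top 60 [0.5296 0.0759 0.0746]
 handle 44 [0.6208 0.07   0.0842] [0.6257 0.0676]
side face n 218 [0.5264 0.0711 0.0494]
 face hull minEnclosing [array([529.7,  75.2]), np.float64(39.3)] [0.5292 0.0708]
 jaws top 54 [0.5302 0.0729 0.0739]
 handle 111 [0.6216 0.0647 0.0663] [0.6255 0.0703]
```

View pics/p2.png

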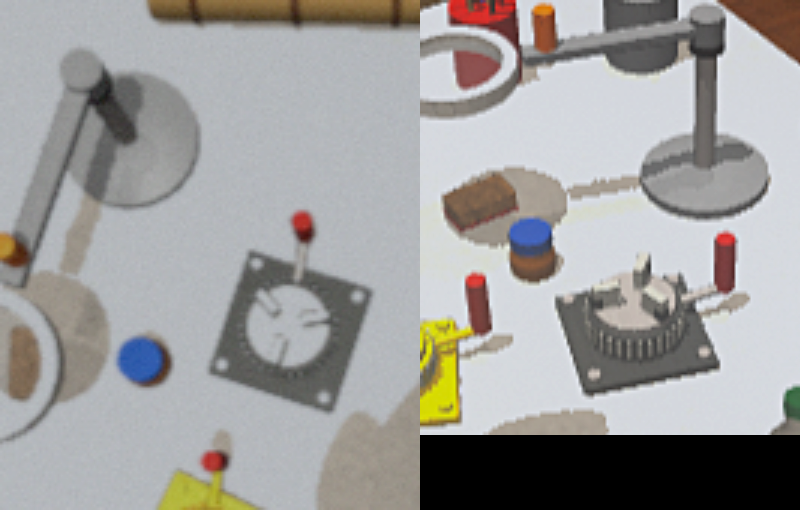

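The lamp now points to the robot's left, with its lens near crop (10,360), well clear of the chuck at crop (290,325) and the handle at (302,225). Now I'll refine the chuck and head positions.

```bash
python3 - <<'E'
from fit import *
for n in("top","side"):
    S=np.load(n+"2.npz");C=cloud(n,S["d"]);z=C[...,2];x=C[...,0];y=C[...,1]
    near=np.hypot(x-.531,y-.0745)<.05
    P=C[near&(abs(z-.05)<.003)]; print(n,len(P),[np.round(v,1) for v in cv2.minEnclosingCircle((P[:,:2]*1000).astype(np.float32))], "med",np.median(P,0).round(4))
    print(" sides extent",(np.percentile(P[:,:2],[2,98],axis=0)*1000).round(1).tolist())
    m=(abs(x-.531)<.11)&(abs(y-.0745)<.11)&(abs(z-.012)<.004)
    Q=(C[m][:,:2]*1000).astype(np.float32); print(" plate",cv2.minAreaRect(Q))
    J=C[near&(abs(z-.0745)<.004)][:,:2]
    k=cv2.kmeans(J.astype(np.float32),3,None,(3,50,1e-6),10,cv2.KMEANS_PP_CENTERS); c=k[2]; print(" jaws",(c*1000).round(1).tolist(),"mean",(c.mean(0)*1000).round(1), "r",np.hypot(*(c-c.mean(0)).T).round(4))
    # lamp lens / grip
    P=C[(z>.178)&(z<.21)&(x<.62)&(y>.2)]; print(" lens ext",P.min(0).round(3),P.max(0).round(3))
    S=np.load(n+"0.npz");C=cloud(n,S["d"]);z=C[...,2];x=C[...,0];y=C[...,1]
    m=(abs(x-.515)<.14)&(abs(y+.3)<.06)&(abs(z-.03)<.004); print(" stand",cv2.minAreaRect((C[m][:,:2]*1000).astype(np.float32)))
    for c in(.58,.515,.45):
        P=C[(abs(x-c)<.028)&(abs(y+.3)<.03)&(z>.07)&(z<.092)]; print("  head",len(P),circ(P,.0175))
        P=C[(abs(x-c)<.028)&(abs(y+.3)<.03)&(z>.1)&(z<.13)]; print("   topmax",P[:,2].max().round(4), P[P[:,2]>.104].mean(0).round(4))
S=np.load("side2.npz");C=cloud("side",S["d"]);
P=C[(np.hypot(C[...,0]-.578,C[...,1]+.256)<.07)&(C[...,2]>.2)&(C[...,2]<.36)]
for lo in np.arange(.27,.36,.01):
    q=P[(P[:,2]>=lo)&(P[:,2]<lo+.01)]
    if len(q): print(lo.round(3),len(q),q[:,:2].min(0).round(3),q[:,:2].max(0).round(3))
E
```

```text
top 376 [array([531.1,  84. ]), np.float64(39.0)] med [0.5281 0.0834 0.0497]
 sides extent [[495.9, 51.7], [565.7, 118.5]]
 plate ((530.9664916992188, 85.02482604980469), (127.67414093017578, 129.4646453857422), 72.1904067993164)
 jaws [[504.8999938964844, 91.19999694824219], [536.5, 59.79999923706055], [549.7000122070312, 101.5]] mean [530.3  84.1] r [0.0264 0.0252 0.0259]
 lens ext [0.412 0.261 0.178] [0.62  0.583 0.209]
 stand ((517.8614501953125, -301.5392150878906), (92.26992797851562, 249.90834045410156), 89.09617614746094)
  head 38 [ 0.5825 -0.3025]
   topmax 0.1099 [ 0.5822 -0.3003  0.1062]
  head 33 [ 0.5173 -0.3016]
   topmax 0.1203 [ 0.516  -0.2994  0.1101]
  head 24 [ 0.4527 -0.3003]
   topmax 0.1121 [ 0.4517 -0.2999  0.1069]
side 230 [array([530.4,  82.3]), np.float64(41.4)] med [0.5276 0.0767 0.0494]
 sides extent [[493.1, 44.6], [566.5, 119.1]]
 plate ((530.0977172851562, 81.53807830810547), (132.80203247070312, 130.1343231201172), 72.39527893066406)
 jaws [[535.5, 56.70000076293945], [504.70001220703125, 91.19999694824219], [549.5, 99.9000015258789]] mean [529.9  82.6] r [0.0265 0.0266 0.0261]
 lens ext [-0.012  0.257  0.178] [0.62  1.827 0.21 ]
 stand ((518.7034912109375, -303.55181884765625), (94.59893798828125, 253.34605407714844), 88.94571685791016)
  head 96 [ 0.5841 -0.3044]
   topmax 0.1102 [ 0.5834 -0.3055  0.1059]
  head 91 [ 0.5185 -0.3033]
   topmax 0.1206 [ 0.5155 -0.3058  0.1101]
  head 87 [ 0.4534 -0.3024]
   topmax 0.1115 [ 0.4519 -0.3035  0.1072]
0.3 4 [ 0.569 -0.223] [ 0.579 -0.221]
0.31 55 [ 0.564 -0.319] [ 0.588 -0.21 ]
0.32 84 [ 0.565 -0.322] [ 0.589 -0.209]
0.33 82 [ 0.564 -0.323] [ 0.588 -0.209]
0.34 66 [ 0.565 -0.322] [ 0.588 -0.21 ]
0.35 88 [ 0.562 -0.325] [ 0.587 -0.19 ]
```

```bash
python3 - <<'E'
from fit import *
S=np.load("side2.npz");C=cloud("side",S["d"])
z=C[...,2]
m=(np.hypot(C[...,0]-.578,C[...,1]+.256)<.08)&(z>.29)&(z<.35)
n,l,st,ce=cv2.connectedComponentsWithStats(m.astype(np.uint8))
for i in range(1,n):
    if st[i,4]<15: continue
    P=C[l==i]; print(st[i],"lo",np.percentile(P,[2,10,50,90,98],axis=0).round(4).tolist())
o=r.get_obs()["tcp_pos"]
for dy in(-.057,-.0425,.0425,.057): print(dy,proj("side",[o+[0,dy,.045],o+[0,dy,.07]]).round(1).tolist())
v=[i for i in range(420) if m[i].sum()>3]
for i in v[::4]: print(i,np.nonzero(m[i])[0].tolist())
E
```

```text
[365 188  13  19 166] lo [[0.565, -0.2241, 0.3099], [0.5665, -0.2231, 0.3144], [0.5733, -0.2217, 0.3303], [0.5853, -0.2168, 0.3458], [0.5879, -0.21, 0.3486]]
[396 217  14  15 124] lo [[0.5658, -0.3225, 0.3138], [0.5664, -0.3211, 0.318], [0.5705, -0.3159, 0.3304], [0.5791, -0.3096, 0.3433], [0.5837, -0.3076, 0.3462]]
-0.057 [[402.7, 231.4], [404.9, 222.1]]
-0.0425 [[397.6, 227.1], [399.6, 217.8]]
0.0425 [[369.2, 203.3], [370.6, 194.1]]
0.057 [[364.6, 199.5], [365.9, 190.3]]
189 [365, 373, 375, 376, 377]
193 [366, 367, 368, 369, 370, 371, 372, 373, 374, 375, 376]
197 [365, 366, 367, 368, 369, 370, 371, 372, 373, 374, 375]
201 [366, 367, 368, 369, 370, 372, 373, 374, 375]
205 [367, 368, 369, 370]
222 [398, 399, 400, 401, 402, 403, 404, 405, 406, 407, 408]
226 [397, 398, 399, 400, 401, 402, 403, 404, 405, 406, 407, 408]
230 [398, 399, 400, 401, 402]
```

Side depth puts the open fingers about 9 mm further toward −y than reported, and about 30 mm higher. I'll correct for both, stop above the bare head and re-measure.

Call:
servo_tool(commands=[[0,0,0,7,-38,0,0],[0,0,0,7,-38,-35,0],[0,0,0,7,-38,-75,0],[0,0,0,7,-38,-115,0],[0,0,0,7,-38,-145,0]], force=40)

```text
clock: 7.3
tcp_pos: [0.5846, -0.2896, 0.1167]
orientation: [0.006, -3.139, -0.003]
contact_force: [0.7, 0.3, 0.1]
grip_width: 0.0856
gripper_force: 0.0
```

```bash
cat > fing.py <<'E'
from fit import *
o=r.get_obs();t=np.array(o["tcp_pos"]);print(t,o["contact_force"])
im,d=r.grab_frame("side");np.savez("side3.npz",im=im,d=d);C=cloud("side",d);z=C[...,2]
m=(np.hypot(C[...,0]-t[0],C[...,1]-t[1])<.08)&(z>t[2]+.022)&(z<t[2]+.085)&(z>.125)
n,l,st,ce=cv2.connectedComponentsWithStats(m.astype(np.uint8))
for i in range(1,n):
    if st[i,4]<15: continue
    P=C[l==i]; print(st[i],np.percentile(P,[2,10,50,90,98],axis=0).round(4).tolist())
E
python3 fing.py
```

```text
[ 0.58463369 -0.28962004  0.11673754] [0.73831631 0.33623266 0.06125336]
[368 246  12  14 113] [[0.5741, -0.2492, 0.1631], [0.5755, -0.2484, 0.168], [0.5815, -0.2469, 0.1824], [0.5931, -0.2416, 0.1963], [0.5967, -0.2344, 0.2002]]
[397 274  11  13  86] [[0.5742, -0.347, 0.1646], [0.5755, -0.3463, 0.1695], [0.5794, -0.3405, 0.1806], [0.5857, -0.3355, 0.1949], [0.5906, -0.3333, 0.1982]]
```

```bash
python3 fing.py; python3 fing.py
```

```text
[ 0.58143932 -0.28768956  0.11101928] [-1.17490993  1.78325843 -4.6275299 ]
[367 248  11  14 111] [[0.5714, -0.2472, 0.1582], [0.5725, -0.2467, 0.1604], [0.579, -0.2452, 0.1773], [0.5911, -0.2407, 0.1919], [0.5939, -0.2345, 0.1935]]
[395 277  11  12  88] [[0.5718, -0.3461, 0.1589], [0.5723, -0.345, 0.1634], [0.5767, -0.3393, 0.1757], [0.581, -0.334, 0.1891], [0.5881, -0.3321, 0.1952]]
[ 0.58217128 -0.28806768  0.1142804 ] [ 0.28690129  0.30796274 -0.55351765]
[367 247  11  14 115] [[0.5724, -0.2478, 0.1621], [0.573, -0.2472, 0.1643], [0.5796, -0.2457, 0.1806], [0.5916, -0.2396, 0.1952], [0.594, -0.2334, 0.1977]]
[396 275  11  13  88] [[0.5729, -0.3458, 0.1619], [0.5736, -0.3449, 0.1674], [0.5774, -0.3393, 0.1795], [0.5835, -0.3341, 0.1932], [0.5875, -0.3328, 0.1976]]
```

At rest, x and y agree with the report to within 1 mm; the earlier 9 mm gap was motion between the reading and the frame. The z offset of about +32 mm remains. I'll move −15 mm in y, descend and close.

Call:
servo_tool(commands=[[0,0,0,1,-8,0,0],[0,0,0,1,-15,0,0],[0,0,0,1,-15,-30,0],[0,0,0,1,-15,-60,0],[0,0,0,1,-15,-80,0]])

```text
clock: 7.87
tcp_pos: [0.588, -0.3071, 0.0401]
orientation: [-0.005, 3.139, -0.002]
contact_force: [-1.1, -0.4, -0.5]
grip_width: 0.0852
gripper_force: 0.0
```

Call:
servo_tool(commands=[[0,0,0,0,0,0,0],[0,0,0,0,0,0,0.3],[0,0,0,0,0,0,0.3],[0,0,0,0,0,0,0.45]])

```text
clock: 8.2
tcp_pos: [0.5888, -0.3069, 0.0421]
orientation: [-0.006, 3.138, -0.003]
contact_force: [-0.7, 0.3, 1.2]
grip_width: 0.0514
gripper_force: 0.0
```

Call:
servo_tool(commands=[[0,0,0,-5,3,-5,0.45],[0,0,0,-5,3,-10,0.45],[0,0,0,-5,3,-10,0.45],[0,0,0,-5,3,-10,0.45]])

```text
clock: 8.53
tcp_pos: [0.5817, -0.3023, 0.0291]
orientation: [0.007, -3.141, -0.001]
contact_force: [0.6, 0.0, -0.1]
grip_width: 0.0469
gripper_force: 0.0
```

```bash
cat > snap.py <<'E'
import sys
from h import *
n,u0,v0,u1,v1,f,out=sys.argv[1],*map(int,sys.argv[2:7]),sys.argv[7]
o=r.get_obs();print(o["tcp_pos"],o["contact_force"],o["grip_width"],proj(n,np.array(o["tcp_pos"])+[0,0,.032]).round(1))
im,d=r.grab_frame(n);np.savez(out+".npz",im=im,d=d)
o=r.get_obs();print(o["tcp_pos"])
cv2.imwrite(f"pics/{out}.png",np.clip(cv2.resize(im[v0:v1,u0:u1],None,fx=f,fy=f)*1.4,0,255).astype(np.uint8))
E
python3 snap.py side 330 230 430 350 5 s4
```

```text
[ 0.58174992 -0.30227031  0.02909117] [ 0.55089688  0.01662889 -0.14980531] 0.0469162445114772 [[382.2 302.5]]
[ 0.58198818 -0.30251407  0.02927626]
```

View pics/s4.png

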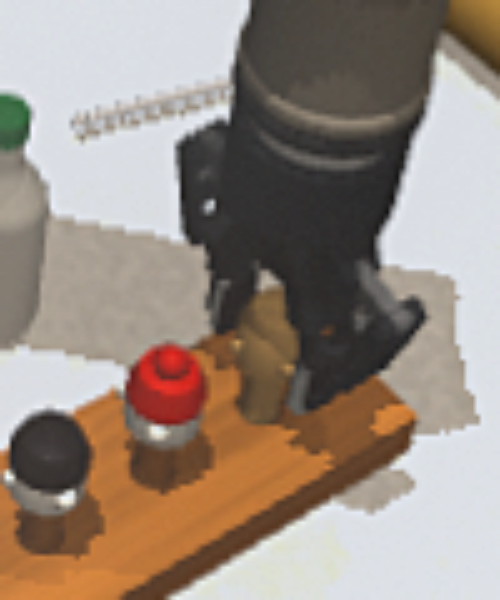

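The crop shows the fingers straddling the bare head at crop (265,350), with the painted heads clear at (165,390) and (50,465). I'll close on it.

Call:
servo_tool(commands=[[0,0,0,0,0,0,0.55],[0,0,0,0,0,0,0.6],[0,0,0,0,0,0,0.7],[0,0,0,0,0,0,1],[0,0,0,0,0,0,1]], force=30)

```text
clock: 9.0
tcp_pos: [0.5823, -0.3027, 0.0296]
orientation: [-0.006, 3.141, -0.0]
contact_force: [-0.5, 0.3, 2.4]
grip_width: 0.0343
gripper_force: 29.8
```

Call:
servo_tool(commands=[[0,0,0,0,0,0,1],[0,0,0,0,0,0,1]])

```text
clock: 9.17
tcp_pos: [0.5823, -0.3027, 0.0295]
orientation: [-0.007, 3.141, -0.0]
contact_force: [-0.2, -0.3, 2.9]
grip_width: 0.0345
gripper_force: 29.8
```

Call:
servo_tool(commands=[[0,0,0,0,0,10,1],[0,0,0,0,0,30,1],[0,0,0,0,0,65,1],[0,0,0,0,0,100,1],[0,0,0,0,0,135,1]])

```text
clock: 9.58
tcp_pos: [0.5813, -0.3024, 0.1658]
orientation: [0.006, -3.14, -0.001]
contact_force: [1.3, -0.5, -0.9]
grip_width: 0.0342
gripper_force: 30.2
```

Call:
servo_tool(commands=[[0,0,0,0,0,30,1],[0,0,0,-2,15,45,1],[0,0,0,-6,45,50,1],[0,0,0,-11,80,50,1],[0,0,0,-16,115,50,1]])

```text
clock: 10.0
tcp_pos: [0.5656, -0.187, 0.2153]
orientation: [-0.004, 3.141, -0.0]
contact_force: [-0.6, 0.7, -0.7]
grip_width: 0.0341
gripper_force: 30.2
```

Call:
servo_tool(commands=[[0,0,0,-4,35,0,1],[0,0,0,-9,70,0,1],[0,0,0,-14,105,0,1],[0,0,0,-19,140,0,1],[0,0,0,-24,175,0,1]])

```text
clock: 10.42
tcp_pos: [0.5411, -0.0111, 0.2148]
orientation: [0.006, -3.142, -0.0]
contact_force: [0.6, 1.1, -1.3]
grip_width: 0.0342
gripper_force: 30.2
```

Call:
servo_tool(commands=[[0,0,0,-5,35,0,1],[0,0,0,-8,65,0,1],[0,0,0,-11,85,0,1],[0,0,0,-12,95,0,1],[0,0,0,-12,97,0,1]])

```text
clock: 10.83
tcp_pos: [0.5295, 0.0865, 0.2145]
orientation: [0.012, -3.141, -0.001]
contact_force: [0.7, -0.5, -1.5]
grip_width: 0.0341
gripper_force: 30.2
```

Call:
servo_tool(commands=[[0,0,0,0,0,0,1],[0,0,0,0,0,0,1],[0,0,0,0,0,0,1]])

```text
clock: 11.08
tcp_pos: [0.5303, 0.0822, 0.2144]
orientation: [-0.002, 3.142, -0.001]
contact_force: [0.6, -0.6, 0.1]
grip_width: 0.0339
gripper_force: 30.2
```

Call:
servo_tool(commands=[[0,0,0,0,0,-20,1],[0,0,0,0,0,-55,1],[0,0,0,0,0,-85,1],[0,0,0,0,0,-105,1],[0,0,0,0,0,-115,1]])

```text
clock: 11.5
tcp_pos: [0.5284, 0.0824, 0.0966]
orientation: [0.003, -3.138, 0.003]
contact_force: [-0.6, 0.7, -1.0]
grip_width: 0.0344
gripper_force: 30.2
```

Call:
servo_tool(commands=[[0,0,0,0,0,0,1],[0,0,0,0,0,0,1],[0,0,0,0,0,0,1]])

```text
clock: 11.75
tcp_pos: [0.5314, 0.0841, 0.1007]
orientation: [-0.005, 3.139, 0.001]
contact_force: [1.0, 0.7, -0.7]
grip_width: 0.0344
gripper_force: 30.2
```

```bash
python3 snap.py side 220 150 340 270 5 s5; python3 - <<'E'
from fit import *
S=np.load("s5.npz");C=cloud("side",S["d"]);z=C[...,2]
near=np.hypot(C[...,0]-.5305,C[...,1]-.083)<.022
for lo in np.arange(.07,.13,.008):
    P=C[near&(z>=lo)&(z<lo+.008)]
    if len(P)>3: print(lo.round(3),len(P),P.min(0).round(4),P.max(0).round(4),circ(P,.009),circ(P,.0175))
P=C[near&(z>.084)&(z<.104)]
if len(P): print("stem",len(P),circ(P,.009))
E
```

```text
[0.53138211 0.08414194 0.10074516] [ 0.95986283  0.6795115  -0.72534478] 0.03435384144218773 [[275.3 197.1]]
[0.53142231 0.08437737 0.10087389]
0.07 20 [0.5088 0.0624 0.0708] [0.5386 0.0927 0.0771] [0.5217 0.0769] [0.5287 0.0813]
0.086 12 [0.5219 0.071  0.0878] [0.537  0.0878 0.0939] [0.532  0.0815] [0.5395 0.0882]
0.094 14 [0.522  0.0728 0.0941] [0.5375 0.0867 0.1003] [0.532  0.0828] [0.5374 0.0908]
0.102 17 [0.5226 0.0714 0.1021] [0.5365 0.0863 0.1097] [0.5325 0.082 ] [0.5392 0.0887]
0.11 15 [0.5218 0.0714 0.1104] [0.5361 0.0837 0.1179] [0.5321 0.082 ] [0.5381 0.0891]
0.118 7 [0.5222 0.0732 0.1202] [0.5298 0.0836 0.1235] [0.5179 0.0749] [0.5099 0.0706]
0.126 7 [0.521  0.0613 0.1268] [0.5285 0.082  0.1326] [0.5291 0.0706] [0.5113 0.0659]
stem 35 [0.5322 0.0821]
```

View pics/s5.png

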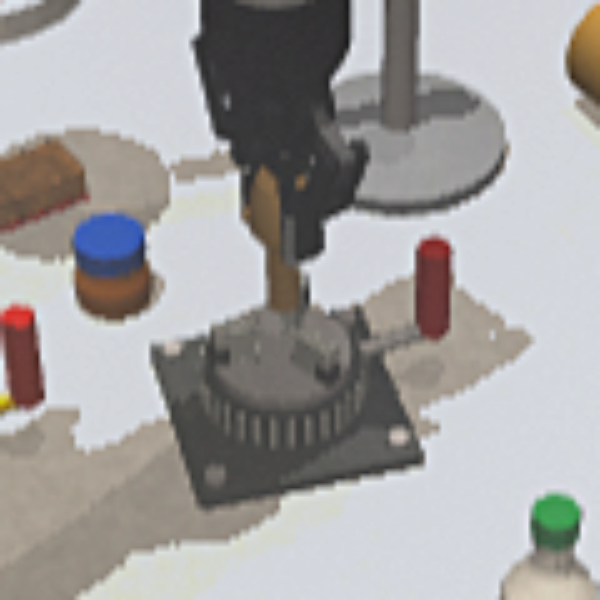

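The crop shows the head held upright with its stem at crop (283,295), centred above the open jaws to within about 2 mm. I'll correct by (−2,+1) mm and lower.

Call:
servo_tool(commands=[[0,0,0,-2,1,0,1],[0,0,0,-2,1,-10,1],[0,0,0,-2,1,-20,1],[0,0,0,-2,1,-28,1],[0,0,0,-2,1,-32,1]])

```text
clock: 12.22
tcp_pos: [0.5269, 0.0853, 0.0656]
orientation: [0.007, -3.139, 0.001]
contact_force: [-0.7, 0.7, -1.7]
grip_width: 0.0339
gripper_force: 30.2
```

Call:
servo_tool(commands=[[0,0,0,0,0,-1,1],[0,0,0,0,0,-2,1],[0,0,0,0,0,-2,1]])

```text
clock: 12.47
tcp_pos: [0.5281, 0.0853, 0.0651]
orientation: [0.006, -3.141, 0.0]
contact_force: [-0.5, 0.4, -1.0]
grip_width: 0.0343
gripper_force: 30.2
```

Call:
servo_tool(commands=[[0,0,0,1,-1,-1,1],[0,0,0,1,-1,-2,1],[0,0,0,1,-1,-2,1]])

```text
clock: 12.72
tcp_pos: [0.53, 0.0846, 0.0644]
orientation: [-0.006, 3.14, 0.001]
contact_force: [-2.9, -0.7, 7.9]
grip_width: 0.0344
gripper_force: 30.8
```

Call:
servo_tool(commands=[[0,0,0,0,0,-1,1],[0,0,0,0,0,-2,1],[0,0,0,0,0,-2,1]])

```text
clock: 12.97
tcp_pos: [0.5315, 0.0846, 0.0642]
orientation: [-0.005, 3.137, 0.003]
contact_force: [-4.8, -1.0, 20.9]
grip_width: 0.0341
gripper_force: 31.8
```

The foot is on the face: contact came at the predicted height. I'll relieve the pressure, release gently and retreat.

Call:
servo_tool(commands=[[0,0,0,0,0,2,1],[0,0,0,0,0,2,1],[0,0,0,0,0,2,0.55],[0,0,0,0,0,2,0.5],[0,0,0,0,0,2,0.4]])

```text
clock: 13.38
tcp_pos: [0.5288, 0.0844, 0.063]
orientation: [0.007, -3.141, 0.0]
contact_force: [0.1, 0.3, -0.3]
grip_width: 0.0507
gripper_force: 0.0
```

Call:
servo_tool(commands=[[0,0,0,0,0,0,0.2],[0,0,0,0,0,0,0],[0,0,0,0,0,0,0],[0,0,0,0,0,0,0],[0,0,0,0,0,10,0]])

```text
clock: 13.8
tcp_pos: [0.5276, 0.0842, 0.0721]
orientation: [0.007, -3.138, 0.002]
contact_force: [-0.8, -0.8, -0.5]
grip_width: 0.0854
gripper_force: 0.0
```

Call:
servo_tool(commands=[[0,0,0,0,0,25,0],[0,0,0,0,0,60,0],[0,0,0,0,0,95,0],[0,0,0,0,0,115,0],[0,0,0,0,0,120,0]])

```text
clock: 14.22
tcp_pos: [0.5316, 0.0848, 0.1982]
orientation: [-0.006, 3.134, 0.004]
contact_force: [0.6, -0.1, -0.0]
grip_width: 0.0854
gripper_force: 0.0
```

```bash
python3 - <<'E'
from fit import *
S,d=r.grab_frame("side");C=cloud("side",d);z=C[...,2]
near=np.hypot(C[...,0]-.5305,C[...,1]-.083)<.025
P=C[near&(z>.08)&(z<.092)]; print("stem",len(P),circ(P,.009) if len(P)>3 else 0)
P=C[near&(z>.106)&(z<.127)]; print("head",len(P),circ(P,.0175))
print("top",z[near&(z<.16)].max())
o=r.get_obs();print(o["tcp_pos"],o["joints"])
h=cv2.cvtColor(S,cv2.COLOR_BGR2HSV);red=((h[...,0]<8)|(h[...,0]>170))&(h[...,1]>110)
P=C[red&(np.hypot(C[...,0]-.53,C[...,1]-.083)<.13)&(z>.03)&(z<.09)];print("handle",len(P),circ(P,.01),P[:,2].max())
cv2.imwrite("pics/s6.png",np.clip(cv2.resize(S[150:270,220:340],None,fx=5,fy=5)*1.4,0,255).astype(np.uint8))
E
```

```text
stem 18 [0.53  0.082]
head 78 [0.5294 0.0826]
top 0.14349169655883587
[0.53097656 0.08477839 0.19697143] [-0.54604432  0.25505905  0.32516175  1.91056373 -0.09790049  0.98495167
  1.39776124]
handle 92 [0.6257 0.0704] 0.08977565084559314
```

The head stands upright and centred: stem at (530,82), top at 143 mm. Now for the handle at (626,70). I'll align the fingers tangentially, descend and pinch.

Call:
servo_tool(commands=[[0,0,-2,20,-3,0,0],[0,0,-5,50,-8,0,0],[0,0,-7,78,-12,0,0],[0,0,-8,92,-15,0,0],[0,0,-8,95,-15,0,0]])

```text
clock: 14.68
tcp_pos: [0.6254, 0.0682, 0.1916]
orientation: [-0.216, -3.133, 0.003]
contact_force: [-0.5, 0.3, -0.5]
grip_width: 0.0854
gripper_force: 0.0
```

Call:
servo_tool(commands=[[0,0,0,0,0,-20,0],[0,0,0,0,0,-55,0],[0,0,0,0,0,-85,0],[0,0,0,0,0,-100,0],[0,0,0,0,0,-100,0]])

```text
clock: 15.1
tcp_pos: [0.6193, 0.0693, 0.0883]
orientation: [-0.211, -3.125, 0.004]
contact_force: [-0.3, 0.6, -1.0]
grip_width: 0.0855
gripper_force: 0.0
```

Call:
servo_tool(commands=[[0,0,0,3,0,-10,0],[0,0,0,3,0,-30,0],[0,0,0,3,0,-50,0],[0,0,0,3,0,-60,0],[0,0,0,3,0,-64,0]], force=50)

```text
clock: 15.52
tcp_pos: [0.6264, 0.0695, 0.0283]
orientation: [-0.212, -3.133, 0.0]
contact_force: [-0.7, 0.2, -0.2]
grip_width: 0.0853
gripper_force: 0.0
```

Call:
servo_tool(commands=[[0,0,0,0,0,0,0.4],[0,0,0,0,0,0,0.6],[0,0,0,0,0,0,0.7],[0,0,0,0,0,0,0.7]])

```text
clock: 15.85
tcp_pos: [0.628, 0.0695, 0.0305]
orientation: [0.213, 3.132, 0.001]
contact_force: [0.2, 0.4, 0.1]
grip_width: 0.0388
gripper_force: 0.0
```

Call:
servo_tool(commands=[[0,0,0,-1,0,-4,1],[0,0,0,-1,0,-4,1],[0,0,0,-1,0,-4,1],[0,0,0,-1,0,-4,1],[0,0,0,-1,0,-4,1]])

```text
clock: 16.27
tcp_pos: [0.6267, 0.0699, 0.0258]
orientation: [0.212, 3.133, 0.001]
contact_force: [1.5, 2.4, 3.1]
grip_width: 0.0186
gripper_force: 48.7
```

```bash
python3 - <<'E'
from h import *
c=np.array([.5302,.083]);t=np.array(r.get_obs()["tcp_pos"])
R=.0955; a0=np.degrees(np.arctan2(t[1]-c[1],t[0]-c[0])); print(t,a0,np.hypot(*(t[:2]-c)))
for k0 in range(0,125,25):
    p=lambda a:R*1000*np.array([np.cos(np.radians(a)),np.sin(np.radians(a))])
    print(k0,[(k,*(p(a0-k)-p(a0-k0)).round(1)) for k in range(k0+5,k0+26,5)])
E
```

```text
[0.62671031 0.06991583 0.02580763] -7.720675239800752 0.09739319682434604
0 [(5, np.float64(-1.5), np.float64(-8.2)), (10, np.float64(-3.7), np.float64(-16.2)), (15, np.float64(-6.5), np.float64(-24.1)), (20, np.float64(-10.1), np.float64(-31.6)), (25, np.float64(-14.3), np.float64(-38.8))]
25 [(30, np.float64(-4.8), np.float64(-6.8)), (35, np.float64(-10.2), np.float64(-13.2)), (40, np.float64(-16.1), np.float64(-19.0)), (45, np.float64(-22.5), np.float64(-24.4)), (50, np.float64(-29.3), np.float64(-29.1))]
50 [(55, np.float64(-7.2), np.float64(-4.1)), (60, np.float64(-14.8), np.float64(-7.6)), (65, np.float64(-22.6), np.float64(-10.4)), (70, np.float64(-30.7), np.float64(-12.6)), (75, np.float64(-38.9), np.float64(-14.0))]
75 [(80, np.float64(-8.3), np.float64(-0.7)), (85, np.float64(-16.6), np.float64(-0.7)), (90, np.float64(-24.9), np.float64(0.1)), (95, np.float64(-33.1), np.float64(1.6)), (100, np.float64(-41.2), np.float64(3.8))]
100 [(105, np.float64(-7.8), np.float64(2.9)), (110, np.float64(-15.4), np.float64(6.4)), (115, np.float64(-22.6), np.float64(10.6)), (120, np.float64(-29.4), np.float64(15.4)), (125, np.float64(-35.7), np.float64(20.8))]
```

Call:
servo_tool(commands=[[0,0,-4,-1.2,-6.6,0,1],[0,0,-8,-2.8,-13,0,1],[0,0,-12,-4.8,-19.4,0,1],[0,0,-16,-7.2,-25.6,0,1],[0,0,-20,-10.1,-31.6,0,1]])

```text
clock: 16.68
tcp_pos: [0.6161, 0.0389, 0.0258]
orientation: [0.756, 3.049, 0.002]
contact_force: [-0.8, 3.5, 6.4]
grip_width: 0.0189
gripper_force: 49.0
```

Call:
servo_tool(commands=[[0,0,-5,-4.2,-7.2,0,1],[0,0,-10,-9,-14,0,1],[0,0,-15,-14.4,-20.4,0,1],[0,0,-20,-20.3,-26.2,0,1],[0,0,-25,-26.7,-31.6,0,1]])

```text
clock: 17.1
tcp_pos: [0.589, 0.0075, 0.0257]
orientation: [-1.398, -2.812, -0.002]
contact_force: [-1.2, 5.2, 7.5]
grip_width: 0.0187
gripper_force: 49.1
```

Call:
servo_tool(commands=[[0,0,-5,-6.8,-4.7,0,1],[0,0,-10,-14,-8.8,0,1],[0,0,-15,-21.6,-12.3,0,1],[0,0,-20,-29.4,-15.1,0,1],[0,0,-25,-37.5,-17.3,0,1]])

```text
clock: 17.52
tcp_pos: [0.5513, -0.0098, 0.0257]
orientation: [-1.973, -2.443, -0.001]
contact_force: [-1.7, 5.0, 7.8]
grip_width: 0.0185
gripper_force: 49.2
```

```bash
python3 - <<'E'
from h import *
o=r.get_obs();c=np.array([.5302,.083]);t=np.array(o["tcp_pos"]);d=t[:2]-c;R=np.hypot(*d);a0=np.degrees(np.arctan2(d[1],d[0]));F=np.array(o["contact_force"])
print(t,a0,R,F,"tang",F[:2]@[d[1],-d[0]]/R,np.degrees(np.array(o["joints"])).round(),o["grip_width"])
E
```

```text
[ 0.55131958 -0.00978967  0.02569774] -77.17752303793978 0.09516280964500426 [-1.73294353  4.96916114  7.7803325 ] tang 0.5869169757644814 [-32.  34.  35. 116. -30.  40.  35.] 0.018522182701671788
```

Call:
servo_tool(commands=[[0,0,-3,-4.9,-1,0,1],[0,0,-6,-9.9,-1.7,0,1],[0,0,-9,-14.8,-2.2,0,1],[0,0,-12,-19.8,-2.4,0,1]])

```text
clock: 17.85
tcp_pos: [0.5314, -0.0121, 0.0257]
orientation: [-2.215, -2.225, -0.001]
contact_force: [-1.3, 5.0, 8.5]
grip_width: 0.0187
gripper_force: 49.3
```

```bash
cat > f.py <<'E'
from h import *
o=r.get_obs();c=np.array([.5302,.083]);t=np.array(o["tcp_pos"]);d=t[:2]-c;R=np.hypot(*d);a0=np.degrees(np.arctan2(d[1],d[0]));F=np.array(o["contact_force"])
print(o["clock"],t.round(4),"ang",a0.round(1),R.round(4),F.round(1),"tang",(F[:2]@[d[1],-d[0]]/R).round(2),"M",np.round(o["moment"],2),o["grip_width"])
E
python3 f.py
```

```text
17.85 [ 0.5314 -0.0121  0.0257] ang -89.3 0.0951 [-1.3  5.   8.5] tang 1.28 M [0.87 0.29 0.72] 0.018727005557605085
```

Call:
servo_tool(commands=[[0,0,-3,-5,0.1,0,1],[0,0,-6,-10,0.4,0,1]])

```text
clock: 18.02
tcp_pos: [0.5214, -0.0117, 0.0257]
orientation: [-2.328, -2.107, -0.001]
contact_force: [-2.5, 5.2, 9.6]
grip_width: 0.0188
gripper_force: 49.3
```

```bash
python3 f.py
```

```text
18.0167 [ 0.5214 -0.0117  0.0257] ang -95.3 0.0951 [-2.5  5.2  9.6] tang 2.92 M [0.83 0.38 0.74] 0.018784337672813466
```

Call:
servo_tool(commands=[[0,0,-3,-5,0.6,0,1],[0,0,-6,-9.9,1.5,0,1]])

```text
clock: 18.18
tcp_pos: [0.5123, -0.0107, 0.0257]
orientation: [-2.437, -1.982, -0.002]
contact_force: [4.7, 3.6, -1.3]
grip_width: 0.019
gripper_force: 48.9
```

```bash
python3 f.py
```

```text
18.1833 [ 0.5123 -0.0107  0.0257] ang -100.8 0.0954 [ 4.7  3.6 -1.3] tang -3.97 M [ 0.57 -0.81  0.14] 0.018967659285317292
```

Call:
servo_tool(commands=[[0,0,-3,-4.9,1.1,0,1],[0,0,-3,-4.9,1.1,0,1]])

```text
clock: 18.35
tcp_pos: [0.5072, -0.0097, 0.0257]
orientation: [-2.489, -1.916, -0.001]
contact_force: [0.5, 1.9, 5.8]
grip_width: 0.0186
gripper_force: 49.6
```

```bash
python3 f.py
```

```text
18.35 [ 0.5072 -0.0097  0.0257] ang -103.9 0.0955 [0.5 1.9 5.8] tang -0.07 M [0.48 0.02 0.02] 0.01859190329526071
```

Call:
servo_tool(commands=[[0,0,-3,-4.8,1.3,0,1],[0,0,-3,-4.8,1.3,0,1]])

```text
clock: 18.52
tcp_pos: [0.5028, -0.0085, 0.0257]
orientation: [-2.538, -1.851, -0.002]
contact_force: [0.6, 3.0, 4.3]
grip_width: 0.0187
gripper_force: 50.1
```

```bash
python3 f.py
```

```text
18.5167 [ 0.5028 -0.0085  0.0257] ang -106.7 0.0955 [0.6 3.  4.3] tang 0.23 M [ 0.45 -0.14  0.2 ] 0.01869010004739836
```

Call:
servo_tool(commands=[[0,0,-3,-4.8,1.6,0,1],[0,0,-3,-4.8,1.6,0,1]])

```text
clock: 18.68
tcp_pos: [0.4981, -0.007, 0.0257]
orientation: [2.585, 1.784, 0.002]
contact_force: [1.6, 2.2, 4.1]
grip_width: 0.0186
gripper_force: 50.2
```

```bash
python3 f.py; python3 snap.py side 235 160 335 270 5 s7
```

```text
18.6833 [ 0.4981 -0.007   0.0257] ang -109.6 0.0955 [1.6 2.2 4.1] tang -0.74 M [ 0.46 -0.26  0.26] 0.01858707433132566
[ 0.49813431 -0.00699321  0.02566676] [1.55567219 2.15028123 4.12150415] 0.01858707433132566 [[283.5 241.6]]
[ 0.49811475 -0.00696039  0.025663  ]
```

View pics/s7.png

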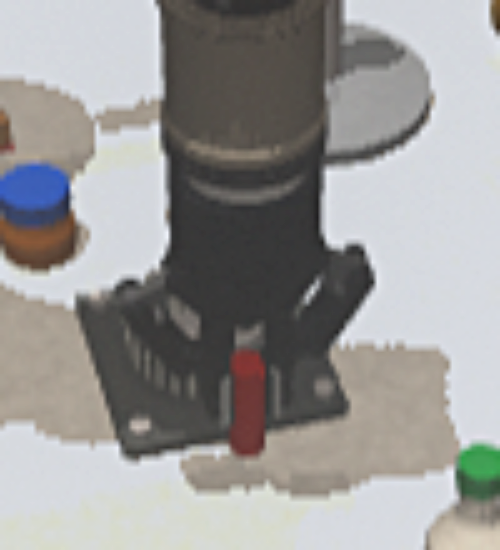

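The handle sits between the pads at crop (248,400). The holding torque has risen steadily since about −104°, so the jaws have met the stem. I'll tighten further.

Call:
servo_tool(commands=[[0,0,-3,-4.7,1.8,0,1],[0,0,-6,-9.3,3.9,0,1],[0,0,-6,-9.3,3.9,0,1]], force=70)

```text
clock: 18.98
tcp_pos: [0.4889, -0.0032, 0.0257]
orientation: [2.675, 1.647, 0.002]
contact_force: [2.0, 2.1, 5.5]
grip_width: 0.0186
gripper_force: 69.5
```

```bash
python3 f.py
```

```text
18.9833 [ 0.4889 -0.0032  0.0257] ang -115.6 0.0956 [2.  2.1 5.5] tang -0.87 M [ 0.4  -0.28  0.28] 0.018554356935119806
```

Call:
servo_tool(commands=[[0,0,-3,-4.4,2.3,0,1],[0,0,-6,-8.7,4.8,0,1],[0,0,-6,-8.7,4.8,0,1]])

```text
clock: 19.23
tcp_pos: [0.4803, 0.0013, 0.0257]
orientation: [2.757, 1.505, 0.002]
contact_force: [3.3, 1.1, 4.9]
grip_width: 0.0181
gripper_force: 70.0
```

```bash
python3 f.py
```

```text
19.2333 [0.4803 0.0013 0.0257] ang -121.5 0.0957 [3.3 1.1 4.9] tang -2.26 M [ 0.34 -0.3   0.34] 0.018070302326218694
```

Call:
servo_tool(commands=[[0,0,-3,-4.2,2.7,0,1],[0,0,-3,-4.2,2.7,0,1]])

```text
clock: 19.4
tcp_pos: [0.4763, 0.0039, 0.0257]
orientation: [2.795, 1.432, 0.002]
contact_force: [3.6, 1.3, 4.5]
grip_width: 0.0184
gripper_force: 70.2
```

```bash
python3 f.py
```

```text
19.4 [0.4763 0.0039 0.0257] ang -124.3 0.0958 [3.6 1.3 4.5] tang -2.25 M [ 0.26 -0.44  0.42] 0.018360200134602916
```

Call:
servo_tool(commands=[[0,0,-3,-4,2.9,0,1],[0,0,-3,-4,2.9,0,1]])

```text
clock: 19.57
tcp_pos: [0.4723, 0.0066, 0.0257]
orientation: [2.831, 1.359, 0.002]
contact_force: [3.6, 0.7, 4.1]
grip_width: 0.0183
gripper_force: 70.3
```

```bash
python3 f.py
```

```text
19.5667 [0.4723 0.0066 0.0257] ang -127.2 0.0958 [3.6 0.7 4.1] tang -2.49 M [ 0.09 -0.51  0.51] 0.018319172000579795
```

Call:
servo_tool(commands=[[0,0,-3,-3.9,3.2,0,1],[0,0,-3,-3.9,3.2,0,1]])

```text
clock: 19.73
tcp_pos: [0.4684, 0.0097, 0.0257]
orientation: [2.865, 1.285, 0.002]
contact_force: [3.5, -0.2, 4.6]
grip_width: 0.0186
gripper_force: 70.4
```

```bash
python3 f.py
```

```text
19.7333 [0.4684 0.0097 0.0257] ang -130.1 0.0959 [ 3.5 -0.2  4.6] tang -2.8 M [ 0.03 -0.46  0.59] 0.018604539413293115
```

Call:
servo_tool(commands=[[0,0,-3,-3.7,3.4,0,1],[0,0,-3,-3.7,3.4,0,1]])

```text
clock: 19.9
tcp_pos: [0.4647, 0.0129, 0.0257]
orientation: [2.898, 1.209, 0.002]
contact_force: [3.0, -0.5, 4.6]
grip_width: 0.0182
gripper_force: 70.5
```

```bash
python3 f.py
```

```text
19.9 [0.4647 0.0129 0.0257] ang -133.0 0.0959 [ 3.  -0.5  4.6] tang -2.48 M [-0.06 -0.49  0.69] 0.018181359625450467
```

Holding torque is now about 0.93 N m, roughly 10 N at the handle, so the grip is firm. I'll let go, rise and check.

Call:
servo_tool(commands=[[0,0,0,0,0,0,0.6],[0,0,0,0,0,0,0.3],[0,0,0,0,0,0,0],[0,0,0,0,0,0,0],[0,0,0,0,0,0,0]])

```text
clock: 20.32
tcp_pos: [0.4626, 0.0134, 0.025]
orientation: [-2.899, -1.208, 0.003]
contact_force: [0.2, 0.1, 0.0]
grip_width: 0.0775
gripper_force: 0.0
```

Call:
servo_tool(commands=[[0,0,0,0,0,0,0],[0,0,0,0,0,15,0],[0,0,0,0,0,45,0],[0,0,0,0,0,80,0],[0,0,0,0,0,115,0]])

```text
clock: 20.73
tcp_pos: [0.4621, 0.0129, 0.1409]
orientation: [-2.9, -1.207, 0.005]
contact_force: [0.5, 0.5, 1.0]
grip_width: 0.0855
gripper_force: 0.0
```

Call:
servo_tool(commands=[[0,0,0,0,0,30,0],[0,0,0,0,-30,60,0],[0,0,0,0,-65,80,0],[0,0,0,0,-100,90,0],[0,0,0,0,-130,90,0]])

```text
clock: 21.15
tcp_pos: [0.4643, -0.1185, 0.2323]
orientation: [-2.899, -1.209, -0.005]
contact_force: [0.5, 0.2, -0.3]
grip_width: 0.0851
gripper_force: 0.0
```

Call:
servo_tool(commands=[[0,0,0,0,-30,0,0],[0,0,0,0,-50,0,0],[0,0,0,0,-60,0,0],[0,0,0,0,-60,0,0]])

```text
clock: 21.48
tcp_pos: [0.4623, -0.1792, 0.2303]
orientation: [-2.902, -1.201, 0.001]
contact_force: [0.0, 0.6, -0.5]
grip_width: 0.0853
gripper_force: 0.0
```

```bash
python3 - <<'E'
from fit import *
im={};c=[.5302,.083]
for n in("top","side"):
    im[n],d=r.grab_frame(n);C=cloud(n,d);z=C[...,2];x,y=C[...,0],C[...,1]
    near=np.hypot(x-c[0],y-c[1])<.05
    P=C[near&(z>.106)&(z<.127)]; print(n,"head",len(P),circ(P,.0175) if len(P)>3 else "", "top",z[near&(z<.16)].max())
    P=C[near&(np.hypot(x-c[0],y-c[1])<.02)&(z>.08)&(z<.092)]; print(" stem",len(P),circ(P,.009) if len(P)>3 else "")
    h=cv2.cvtColor(im[n],cv2.COLOR_BGR2HSV);red=((h[...,0]<8)|(h[...,0]>170))&(h[...,1]>110)
    P=C[red&(np.hypot(x-c[0],y-c[1])<.13)&(z>.03)&(z<.1)]
    if len(P)>3:
        q=circ(P,.01); print(" handle",len(P),q,np.degrees(np.arctan2(q[1]-c[1],q[0]-c[0])))
    J=C[near&(abs(z-.0745)<.004)]; print(" jaw pix",len(J),np.sort(np.hypot(J[:,0]-c[0],J[:,1]-c[1]))[[0,len(J)//2,-1]].round(4))
a=cv2.resize(im["top"][90:280,150:410],(520,380)); b=cv2.resize(im["side"][170:265,235:305],(280,380))
cv2.imwrite("pics/end.png",np.clip(np.hstack([a,b])*1.4,0,255).astype(np.uint8)); o=r.get_obs();print(o["tcp_pos"],o["clock"])
E
```

```text
top head 24 [0.5309 0.0855] top 0.1449364229775596
 stem 0 
 handle 37 [0.4995 0.0017] -110.68722724648511
 jaw pix 54 [0.0143 0.0257 0.0335]
side head 52 [0.5309 0.0838] top 0.14196201660982444
 stem 18 [0.5308 0.0842]
 handle 127 [ 0.5022 -0.0062] -107.42714325342492
 jaw pix 70 [0.0061 0.0203 0.0368]
[ 0.46305748 -0.17634828  0.22990636] 21.5833
```

View pics/end.png

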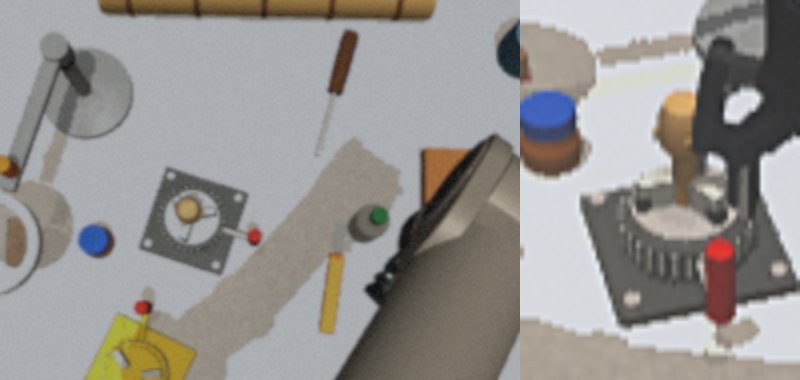

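The final view shows the head upright between the closed jaws. The handle sprang back to about −108°, a sleeve angle of roughly 1.85, as expected for a firm grip. The lamp is clear, the neighbouring items visible in this frame have not moved, and the gripper is free, so I'm handing in.

```bash
python3 -c "
from bench import r
print(r.hand_in())"
```

```text
the job is handed in; nothing more can be done
None
```

The job is done and handed in at about 22 s: the lamp is swung clear, the bare head stands upright on the chuck with its jaws tightened on the stem, and the gripper has let go of everything; hand-in gave no verdict.

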